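Load the sample changer and index it one click

ROBOT

A 6-joint arm with a two-finger parallel gripper is mounted at the origin on a cart in front of the work surface, level with it; the furniture and walls round the work are solid. World frame = base frame: x ahead of the robot, y to its left, z up, the work surface at z = 0. Lengths are in mm, angles in rad, forces in N, time in s.
With the tool pointing down it reaches from about 350 to 875 mm from the base axis. Payload 4.2 kg.
Tool frame: the origin (TCP) lies between the finger pads; the fingertips stand 25 mm ahead of it and the grasp point (between the pads) lies 6 mm ahead of it; z points along the fingers, y is the line along which they close (so a half turn about z gives the same grasp; the last joint's range is limited). The gripper opens to 85 mm and grips with 20 to 120 N. Pads are 22 mm wide; open, the fingers measure 114 mm over their backs; the gripper's body (76 mm by 85 mm) begins 54 mm behind the grasp point. The pads swing forward as they close: fully open they stand 13 mm farther back than shut.
Start: joints at [-1.081, 0.385, 0.008, 0, -1.194, -0.259], TCP at [142.99, -608.402, 229.612] pointing down, gripper open.
Joint ranges: [-3.14, 3.14], [-1.21, 2.06], [-1.07, 1.41], [-3.16, 2.05], [-2.99, -0.16], [-3.1, 3.1]. Speed limits (rad/s): [2.79, 2.79, 3.14, 3.14, 3.14, 3.14].

INTERFACE

Orientations are given as a unit quaternion [x, y, z, w].
In Python, from bench import arm gives the robot as it stands.
- The arm moves only by the shell command python3 -m pendant 'ROWS'. ROWS is JSON, a list of rows, each a list of 7 numbers: the shift along the tool's x, y, z in m, then the turn, a rotation vector about the tool's x, y, z in degrees, then the finger opening in m, from 0 to 0.0854. In form: [[x, y, z, wx, wy, wz, fingers], ...]. A call has 1 to 12 rows; each row shifts and turns the commanded pose from where the row before left it, along the tool's axes as they then stand; what a row does not reach is not made up. A row lasts 1/10 s, in which the tool goes at most 50 mm and 8.59 degrees, less where a joint would pass 70% of its speed; a pose out of reach is approached as far as the arm can. A call is refused whole if a number of a shift passes 0.05 or a number of a turn 8.59, either way. A call with a gripper value outside its range is refused whole. The fingers move at their own pace and stop on an object; the grip force is fixed at half the most. Time passes only in rows, so rows that do not move let the fingers close. It gives the time, the measured TCP pose, the force, the opening and the grip force at its end, in the units of the state.
- arm.read_state(): the state, without advancing time (a new reading comes with each control period).
- arm.get_image(name): name is "scene" or "top" or "wrist"; returns a dict with "image" (420x560x3 uint8, red, green, blue), "fx", "fy", "cx", "cy" (pixels), "k1" (the pictures are not rectified: a ray, as slopes to the right and down, at radius r is drawn at 1 + k1 r^2 times it, then the intrinsics apply), "xyz" and "rotation" of the camera in the world. Camera axes: x right, y down, z forward; pixel columns grow to the right and rows downward; lengths in mm; the calibration is good to about 2 mm. A picture is of the moment at which its call begins. There is no depth.
- arm.job_done(): hands the job in; it is judged then, once.
The state is a dict: "clock": time; "joints": joint angles; "joint_vel": joint speeds; "joint_efforts": joint torques, N m; "position": TCP position; "ee_rot": TCP orientation; "contact_force": force on the tool from outside, world axes, zero at the start; "wrist_torque": the same for the moment, N m; "gripper_width": finger opening in mm; "grasp_force": force on a finger pad.
Only numpy, scipy, OpenCV 4.12 (cv2) and the standard library are available. Lean on these libraries where they do the work, as an engineer would, in place of code of your own. Each camera call takes 0.05 s, during which the arm holds its last target. There are 200 camera calls.

TASK

Take the green-capped tube out of the white stand, set it upright into the empty pocket of the sample changer at the orange loading mark and press it fully home onto its seat, pushing down with about 15 to 20 N, firm but not ramming. Then turn the carousel exactly one click clockwise (seen from above), so that it rests in its next notch. Leave all other tubes in their places and the dropper bottle alone.

Things in the scene. Friction and masses are not known exactly. Their poses are not given: they have to be found in the camera images.
- changer: fixed round white housing of the sample changer, 200 mm across, 48 mm high; origin at the centre of its underside, on the carousel's vertical axis. On its -x side sits a grey block (115 mm out from the axis, 60 mm wide, 30 mm high) with the orange loading mark on top.
- carousel (a joint): turn of the carousel (grey disc 172 mm across, eight blue sleeves on a 70 mm radius, bar knob in the middle), rad, growing clockwise from above. Starts near 0 in a notch; notches every 0.785 rad. A sprung roller resists leaving a notch with up to 0.25 N m, less towards half way; beyond that it pulls into the next notch. Damped, 0.05 N m s/rad.
- pocket_floor (a point): centre of the inner floor of the pocket that starts at the loading mark, 59 mm above the worktop; turns with the carousel. The bore is 14 mm wide and its rim lies 34 mm above this floor. It widens by about 1.5 mm a side in the top 3 mm. A tube that is home stands on this floor.
- knob (a point): grip point of the black bar knob, on the carousel's axis, 128 mm above the worktop. The bar is 52 mm long, 14 mm thick, from 110 to 142 mm above the worktop. x axis: along the bar, pointing away from the pocket that starts at the mark. The bar turns with the carousel.
- stand: fixed white block, 50 x 134 x 40 mm, origin at the centre of its underside; three 15 mm holes in its top at y = -42, 0 and +42 mm in its own frame, each 34 mm deep, holding the three loose tubes in any order.
- green_tube: the tube to load: a loose capped sample tube with a green cap, 88 mm high, 12.4 mm across the body, 16.4 mm across the cap (top 16 mm); origin at the centre of its foot, z up. About 14 g.
- red_tube: a loose tube of the same shape with a red cap, in the stand; leave it there. Origin at its foot.
- yellow_tube: a loose tube of the same shape with a yellow cap, in the stand; leave it there. Origin at its foot.
- immersion_oil: loose small dropper bottle with a black teat, 28 mm across, 88 mm high, right of the changer; leave it. Origin at its foot.
- loaded_1: loose purple-capped tube already standing in the next sleeve clockwise of the mark; same shape as the other tubes, top 147 mm above the worktop; it stays in its sleeve and rides along. Origin at its foot. The sleeve at the mark and four others are empty.
- pocket_mouth (a point): centre of the same pocket's rim, 93 mm above the worktop. From about 20 mm above the floor downwards a steel leaf spring in the outer wall grips the tube, so it does not drop in: push it against a steady drag of some 3 to 8 N, until the force rises sharply at the seat. The drag then holds it there.
- loaded_2: loose yellow-capped tube, likewise in the second sleeve clockwise of the mark. Origin at its foot.
- loaded_3: loose red-capped tube, likewise in the third sleeve clockwise of the mark. Origin at its foot.
- seat: hard rubber seat pad, 12 mm across, at the bottom of that pocket; origin at the centre of the pad's underside, 2 mm below its top face, which is the pocket floor. It yields under 1 mm. It must take at least 8 N from the tube for a moment (a push of 15 to 20 N less the drag); over 25 N is ramming.

How it is judged (in metres and radians):
On the way:
1. the green-capped tube stands fully home in the pocket at the loading mark and is pressed onto its seat with over 8 N for 0.2 s, the carousel still in its first notch (z of green_tube in the frame of pocket_floor below 0.0015 m and distance between green_tube and pocket_floor below 0.003 m and angle between green_tube's own z axis and vertical below 0.1 rad and value of joint carousel between -0.2 and 0.2 rad and contact force between green_tube and seat above 8 N), for 0.2 s.
At the end, for the whole second after the job is handed in: The green-capped tube stands in its pocket within 1.5 mm of the floor in height, within 3 mm of the floor's centre and within 0.1 rad of upright, and the carousel rests in the next notch clockwise, at 0.785 rad within 0.07 rad, below 0.1 rad/s (z of green_tube in the frame of pocket_floor below 0.0015 m and distance between green_tube and pocket_floor below 0.003 m and angle between green_tube's own z axis and vertical below 0.1 rad and value of joint carousel between 0.715 and 0.855 rad and velocity of joint carousel between -0.1 and 0.1 rad/s); the robot touches nothing.
It fails at once if the tube is rammed: more than 25 N between the green-capped tube and its seat (contact force between green_tube and seat above 25 N).
It fails at once if the carousel is turned clearly past one click (over 1.1 rad) (value of joint carousel above 1.1 rad).
It fails at once if the carousel is turned clearly the wrong way (under -0.3 rad) (value of joint carousel below -0.3 rad).
It fails at once if another tube or the dropper bottle is moved more than 20 mm (distance of any of red_tube, yellow_tube, immersion_oil from where it was at the start of the episode above 0.02 m).
It fails at once if a tube already loaded is tipped or pulled out of its sleeve (angle between any of loaded_1, loaded_2, loaded_3's own z axis and vertical above 0.3 rad or height (world z) of any of loaded_1, loaded_2, loaded_3 above 0.085 m).
It also fails if it takes over 64 s, if anything falls off the work surface, if the arm or the gripper's body presses on something with over 40 N, if the wrist force passes 120 N, or if a joint passes its speed limit or range.

## Working session

There is one attempt and no reset: what is moved stays moved. The work goes in short steps, Python scripts to look and compute and a shell command to move; the robot and the scene stay as the last step left them, time stands still between calls to the robot, and variables do not carry over. Pictures are saved under pics/ and viewed, at most 10 in all, crops included, and the job is handed in when it is done.

```bash
mkdir -p pics; ls
cat > h.py <<'E'
import numpy as np, cv2, json
from bench import arm
def snap(name, fn):
    d=arm.get_image(name); cv2.imwrite(f'pics/{fn}.png', cv2.cvtColor(d['image'],cv2.COLOR_RGB2BGR))
    m={k:(v.tolist() if hasattr(v,'tolist') else v) for k,v in d.items() if k!='image'}
    json.dump(m,open(f'pics/{fn}.json','w')); return m
def ray(fn,u,v):
    m=json.load(open(f'pics/{fn}.json'))
    p=cv2.undistortPoints(np.array([[[u,v]]],float),np.array([[m['fx'],0,m['cx']],[0,m['fy'],m['cy']],[0,0,1]]),np.array([m['k1'],0,0,0],float))[0,0]
    R=np.array(m['rotation']); 
    d=R@np.array([p[0],p[1],1]); return np.array(m['xyz'],float),d/np.linalg.norm(d)
def atz(fn,u,v,z):
    o,d=ray(fn,u,v); return o+d*(z-o[2])/d[2]
def tri(obs):
    A=np.zeros((3,3));b=np.zeros(3)
    rs=[ray(*o) for o in obs]
    for o,d in rs:
        P=np.eye(3)-np.outer(d,d);A+=P;b+=P@o
    x=np.linalg.solve(A,b); return x,[round(float(np.linalg.norm((np.eye(3)-np.outer(d,d))@(x-o))),2) for o,d in rs]
E
python3 - <<'E'
from h import *
for n in('scene','top','wrist'): print(n,snap(n,n+'0'))
s=arm.read_state(); print(s)
a=[cv2.imread(f'pics/{n}0.png') for n in('top','scene')]
cv2.imwrite('pics/t.png',a[0])
E
```

```text
pics
scene {'fx': 426.33509763291204, 'fy': 426.33509763291204, 'cx': 275.5032394964932, 'cy': 208.4118930414663, 'k1': -0.08479865393103093, 'xyz': [-42.67751055899393, -591.5382257307605, 579.1059523016718], 'rotation': [0.8030562119645472, -0.33009199305709974, 0.2000803710162418, -0.4539910149757888]}
top {'fx': 395.4870902062283, 'fy': 395.4870902062283, 'cx': 275.1526522677714, 'cy': 204.16504190977346, 'k1': -0.07541731348864021, 'xyz': [498.5862959190292, -45.127053995033094, 1007.1714173748198], 'rotation': [-0.7032241310556423, 0.7105062944236272, -0.020196657800038632, 0.015770925754407864]}
wrist {'fx': 365.1934527908014, 'fy': 365.1934527908014, 'cx': 283.76387918094264, 'cy': 212.31970639850724, 'k1': -0.08000037653333408, 'xyz': [76.06741397039895, -624.5414545563788, 373.9123790303774], 'rotation': [0.6154159927704045, 0.7762043271918109, 0.10789486728929168, 0.08443160488674761]}
{'clock': 0.15, 'joints': array([-1.08141147e+00,  3.85398659e-01,  6.95410727e-03, -3.66073558e-04,
       -1.19399021e+00, -2.58600429e-01]), 'joint_vel': array([-0.00076435, -0.0014991 ,  0.00448651,  0.00207613, -0.00048687,
        0.00109709]), 'joint_efforts': array([-4.42266810e-04, -3.92678332e+01,  1.88582218e+01,  4.18862835e+00,
       -3.43328451e-03, -4.82798526e-06]), 'position': array([ 142.88473284, -608.00175003,  228.7650971 ]), 'ee_rot': array([-1.15069225e-01,  9.93357123e-01,  8.24750139e-04, -1.40909793e-04]), 'contact_force': array([-0.40269252, -1.0646105 ,  1.08028775]), 'wrist_torque': array([-0.00777695, -0.04764106, -0.01360413]), 'grasp_force': 0.0, 'gripper_width': 85.35987352975042}
```

```bash
sed -i "s/R=np.array(m\['rotation'\]); /R=Rotation.from_quat(m['rotation']).as_matrix()/; 1a from scipy.spatial.transform import Rotation" h.py; python3 -c "import h"
```

```text
(no output)
```

View pics/top0.png

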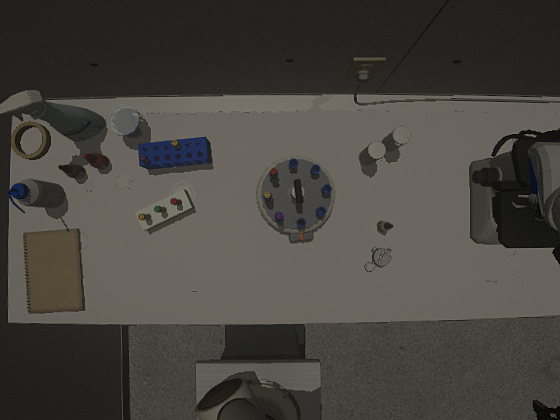

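View pics/scene0.png

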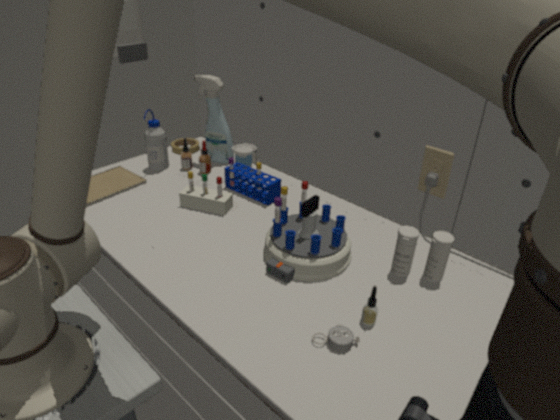

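Run:
```python
from h import *
for n,u,v,z in [('green',159.5,209.5,90),('yellow',143,216,90),('red',175,201,90),('knob',297,192,142),('empty sleeve',301,223,93),('mark',300.5,237,30),('purple',279,216,147)]:
    print(n,atz('top0',u,v,z).round(0))
print(tri([('top0',159.5,209.5),('scene0',204,177)]))
print(Rotation.from_quat(arm.read_state()['ee_rot']).as_matrix().round(3))
m=json.load(open('pics/wrist0.json')); s=arm.read_state(); R=Rotation.from_quat(s['ee_rot']).as_matrix()
print('cam in tool',R.T@(np.array(m['xyz'])-s['position']), (R.T@Rotation.from_quat(m['rotation']).as_matrix()).round(3))
t=cv2.imread('pics/top0.png')
a=cv2.resize(t[150:250,130:210],None,fx=5,fy=5,interpolation=2)
b=cv2.resize(t[150:250,250:345],None,fx=5,fy=5,interpolation=2)
cv2.imwrite('pics/c.png',cv2.convertScaleAbs(cv2.hconcat([a[:,:320],b]),alpha=1.6)[:,:800])
```

```text
green [536. 219.  90.]
yellow [521. 258.  90.]
red [555. 182.  90.]
knob [569. -99. 142.]
empty sleeve [ 501. -110.   93.]
mark [ 467. -113.   30.]
purple [516. -59. 147.]
(array([534.69286377, 219.19136399,  90.74095323]), [1.08, 1.08])
[[-0.974 -0.229 -0.   ]
 [-0.229  0.974  0.002]
 [ 0.     0.002 -1.   ]]
cam in tool [  68.84209369   -0.5840734  -145.14225564] [[-0.    -0.962 -0.272]
 [ 1.    -0.    -0.   ]
 [-0.    -0.272  0.962]]
```

View pics/c.png

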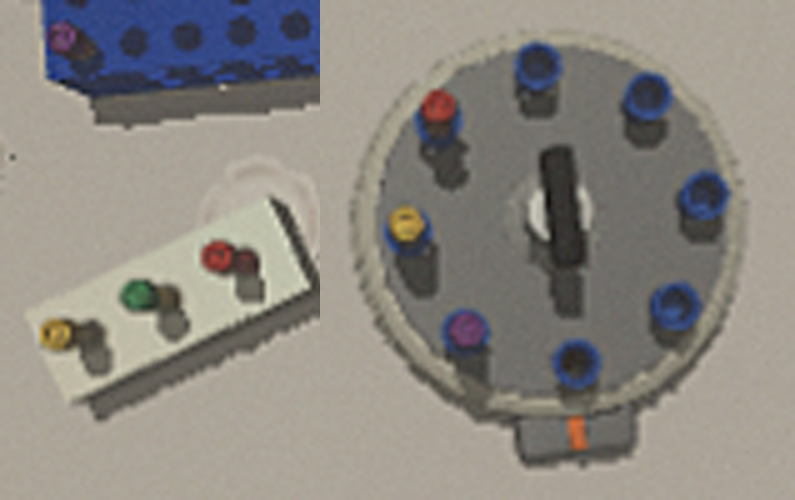

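```bash
python3 -m pendant '[[-0.034,0.035,-0.003,0,0,0,0.03],[-0.034,0.035,-0.003,0,0,0,0.03],[-0.034,0.035,-0.003,0,0,0,0.03],[-0.034,0.035,-0.003,0,0,0,0.03],[-0.034,0.035,-0.003,0,0,0,0.03],[-0.034,0.035,-0.003,0,0,0,0.03],[-0.034,0.035,-0.003,0,0,0,0.03],[-0.034,0.035,-0.003,0,0,0,0.03],[-0.034,0.035,-0.003,0,0,0,0.03],[-0.034,0.035,-0.003,0,0,0,0.03],[-0.034,0.035,-0.003,0,0,0,0.03],[-0.030,0.032,-0.003,0,0,0,0.03]]'
python3 -m pendant '[[0,0,0,0,0,0,0.03],[0,0,0,0,0,0,0.03]]'
python3 - <<'E'
from h import *
snap('wrist','w1'); s=arm.read_state(); print(s['position'],s['ee_rot'],s['joints'],s['contact_force'])
cv2.imwrite('pics/w1b.png',cv2.convertScaleAbs(cv2.resize(cv2.imread('pics/w1.png'),(800,600),interpolation=2),alpha=1.6))
E
```

```text
clock: 1.35
position: [441.4, -107.9, 265.8]
ee_rot: [-0.116, 0.993, 0.0, 0.0]
contact_force: [1.1, -0.8, -0.2]
gripper_width: 29.9
grasp_force: 0.0
clock: 1.55
position: [440.9, -109.1, 265.2]
ee_rot: [-0.116, 0.993, 0.0, -0.0]
contact_force: [-0.6, -0.0, -1.1]
gripper_width: 30.1
grasp_force: 0.0
[ 440.4681988  -109.91536621  265.21496465] [-1.15466390e-01  9.93311207e-01  8.19453744e-05 -5.93597857e-04] [ 1.15046009e-01  6.18881027e-02 -3.26610928e-01 -1.76131595e-04
 -1.18348461e+00 -1.45432664e+00] [ 1.00477438  0.75757976 -0.91659241]
```

View pics/w1b.png

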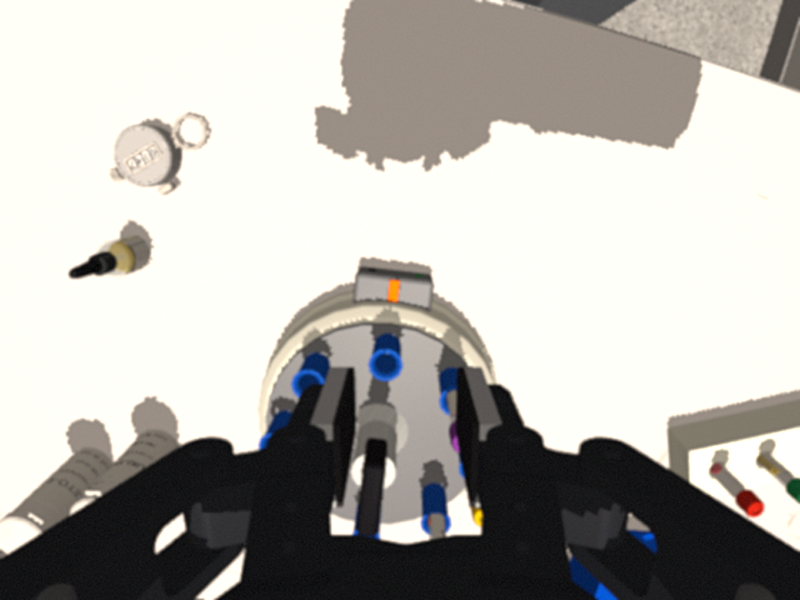

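```bash
python3 -m pendant '[[-0.03,0,0,0,0,0,0.085],[-0.03,0,0,0,0,0,0.085],[0,0,0,0,0,0,0.085],[0,0,0,0,0,0,0.085],[0,0,0,0,0,0,0.085]]'
python3 - <<'E'
from h import *
snap('wrist','w2'); s=arm.read_state(); print(s['position'])
a=cv2.resize(cv2.imread('pics/w1.png')[165:385,170:370],None,fx=2,fy=2,interpolation=2)
b=cv2.resize(cv2.imread('pics/w2.png')[100:320,170:370],None,fx=2,fy=2,interpolation=2)
cv2.imwrite('pics/w2b.png',cv2.hconcat([a,b]))
E
```

```text
clock: 2.1
position: [498.2, -97.3, 265.5]
ee_rot: [-0.114, 0.993, 0.0, -0.0]
contact_force: [-0.3, 0.9, 0.5]
gripper_width: 85.1
grasp_force: 0.0
[498.20413118 -97.14995899 265.65536371]
```

View pics/w2b.png

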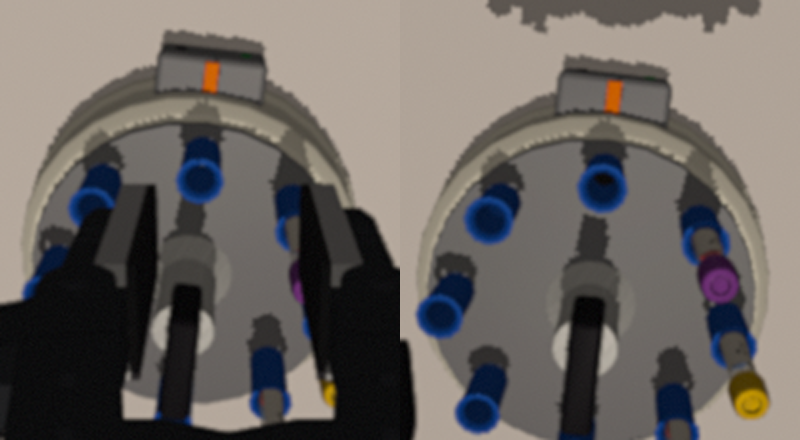

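```bash
cat > fit.py <<'E'
from h import *
from scipy.optimize import least_squares
T=lambda x,y:('top0',250+(x-320)/5,150+y/5)
A=lambda x,y:('w1',170+x/2,165+y/2)
B=lambda x,y:('w2',170+(x-400)/2,100+y/2)
obs=[(0,T(577,362)),(4,T(538,66)),(5,T(648,97)),(6,T(705,196)),(7,T(676,306)),
(0,A(200,181)),(7,A(92,202)),(0,B(603,187)),(7,B(490,218)),(6,B(440,316)),(5,B(478,412))]
def res(p,sel):
    r=[]
    for k,o in obs:
        if o[0] in sel:
            th=p[3]-k*np.pi/4   # k clockwise
            P=np.array([p[0]+70*np.cos(th),p[1]+70*np.sin(th)])
            r+=list(atz(*o,p[2])[:2]-P)
    return r
for sel in (['top0'],['w1','w2'],['w2'],['top0','w1','w2']):
    f=lambda p:list(res(p,sel))+([ (p[2]-93)] if 1 else [])
    s=least_squares(f,[569,-99,93,np.pi+.16]); p=s.x
    print(sel,p.round(2),np.degrees(p[3]),'rms',np.sqrt(2*s.cost/len(s.fun)).round(2),'pocket',(p[0]+70*np.cos(p[3])).round(1),(p[1]+70*np.sin(p[3])).round(1))
print(tri([obs[0][1],obs[5][1],obs[7][1]]), tri([obs[5][1],obs[7][1]]))
for o in obs:
    if o[0]==0: print(atz(*o[1],93))
E
python3 fit.py
```

```text
['top0'] [ 570.97 -102.86   92.83    3.26] 186.58489370706593 rms 0.4 pocket 501.4 -110.9
['w1', 'w2'] [573.34 -99.96  92.9    3.25] 186.44169384899516 rms 0.82 pocket 503.8 -107.8
['w2'] [573.4  -99.73  93.07   3.26] 186.67414785401184 rms 0.25 pocket 503.9 -107.9
['top0', 'w1', 'w2'] [ 572.06 -101.2    94.37    3.25] 186.19692963201337 rms 1.38 pocket 502.5 -108.8
(array([ 501.86269757, -109.0265391 ,  101.69583058]), [1.7, 0.83, 0.99]) (array([ 502.80015082, -108.07251077,   98.06424214]), [0.1, 0.1])
[ 502.28987168 -111.31321564   93.        ]
[ 504.90485014 -107.88520859   93.        ]
[ 503.93563918 -107.88604818   93.        ]
```

```bash
python3 -m pendant '[[0,0,0,0,0,-8.5,0.085],[0,0,0,0,0,-8.5,0.085],[0,0,0,0,0,-8.5,0.085],[0,0,0,0,0,-8.5,0.085],[0,0,0,0,0,-8.5,0.085],[0,0,0,0,0,-8.5,0.085],[0,0,0,0,0,-8.5,0.085],[0,0,0,0,0,-8.5,0.085],[0,0,0,0,0,-8.5,0.085],[0,0,0,0,0,-8.5,0.085],[0,0,0,0,0,-8.5,0.085]]'
python3 -m pendant '[[0,0,0,0,0,-8.5,0.085],[0,0,0,0,0,-8.5,0.085],[0,0,0,0,0,-8.5,0.085],[0,0,0,0,0,-8.5,0.085],[0,0,0,0,0,-8.5,0.085],[0,0,0,0,0,-8.5,0.085],[0,0,0,0,0,-8.5,0.085],[0,0,0,0,0,-8.5,0.085],[0,0,0,0,0,-8.5,0.085],[0,0,0,0,0,-8.5,0.085],[0,0,0,0,0,0,0.085],[0,0,0,0,0,0,0.085]]'
python3 - <<'E'
from h import *
snap('wrist','w3'); s=arm.read_state(); print(s['position'],s['joints'],s['ee_rot'])
cv2.imwrite('pics/w3b.png',cv2.resize(cv2.imread('pics/w3.png'),(800,600),interpolation=2))
E
```

```text
clock: 3.25
position: [498.4, -96.8, 266.0]
ee_rot: [0.804, -0.595, 0.0, -0.0]
contact_force: [0.1, 0.3, -0.0]
gripper_width: 85.2
grasp_force: 0.0
clock: 4.45
position: [498.8, -96.6, 265.9]
ee_rot: [0.995, 0.1, 0.0, -0.0]
contact_force: [0.9, -0.1, 0.1]
gripper_width: 84.8
grasp_force: 0.0
[498.89256265 -96.52626127 265.87423419] [ 1.28755962e-01  1.58620611e-01 -2.12897588e-01 -5.26631286e-05
 -1.19888132e+00  1.64376453e+00] [ 9.94918674e-01  1.00681638e-01  1.97644415e-04 -3.00573030e-05]
```

View pics/w3b.png

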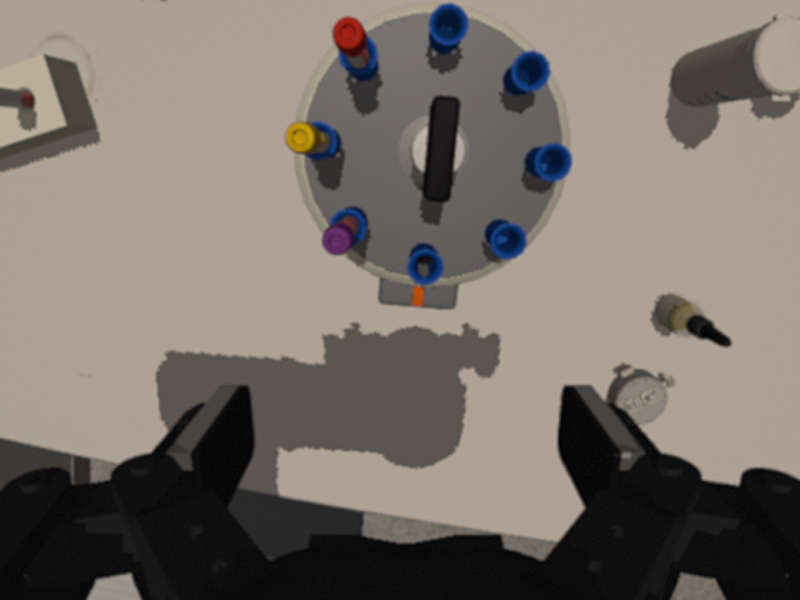

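```bash
cat >> fit.py <<'E'
C=lambda x,y:('w3',x*.7,y*.7)
obs+=[(4,C(448.5,25)),(5,C(530,72)),(6,C(552.5,161)),(7,C(507,240)),(0,C(425,265))]
for sel in (['w2'],['w3'],['w2','w3']):
    s=least_squares(lambda p:list(res(p,sel))+[p[2]-93],[569,-99,93,np.pi+.16]); p=s.x
    print(sel,p.round(2),np.degrees(p[3]),'rms',np.sqrt(2*s.cost/len(s.fun)).round(2),'pocket',(p[0]+70*np.cos(p[3])).round(1),(p[1]+70*np.sin(p[3])).round(1))
a,b=atz(*C(445,98),142),atz(*C(437,200),142); print('bar',a,b,(a+b)/2,np.degrees(np.arctan2(*(a-b)[1::-1])))
print(tri([obs[7][1],obs[-1][1]]))
E
python3 fit.py|tail -5
```

```text
['w2'] [573.4  -99.73  93.07   3.26] 186.67414785401184 rms 0.25 pocket 503.9 -107.9
['w3'] [ 574.08 -100.39   92.52    3.25] 186.42673319152584 rms 0.42 pocket 504.5 -108.2
['w2', 'w3'] [ 573.93 -100.14   92.51    3.25] 186.4686743817966 rms 0.44 pocket 504.4 -108.0
bar [597.92854045 -96.86317102 142.        ] [ 548.77180129 -103.55066166  142.        ] [ 573.35017087 -100.20691634  142.        ] 7.747198604807639
(array([ 504.64265313, -108.23074302,   90.31073113]), [0.4, 0.4])
```

```bash
python3 -m pendant '[[0.0145,-0.0436,0.002,0,0,0,0.085],[0.0145,-0.0436,0.002,0,0,0,0.085],[0.0145,-0.0436,0.002,0,0,0,0.085],[0.0145,-0.0436,0.002,0,0,0,0.085],[0.0145,-0.0436,0.002,0,0,0,0.085],[0.0145,-0.0436,0.002,0,0,0,0.085],[0.0145,-0.0436,0.002,0,0,0,0.085]]'
python3 -m pendant '[[0,0,0,0,0,8.58,0.085],[0,0,0,0,0,8.58,0.085],[0,0,0,0,0,8.58,0.085],[0,0,0,0,0,8.58,0.085],[0,0,0,0,0,8.58,0.085],[0,0,0,0,0,8.58,0.085],[0,0,0,0,0,8.58,0.085],[0,0,0,0,0,8.58,0.085],[0,0,0,0,0,8.58,0.085],[0,0,0,0,0,0,0.085],[0,0,0,0,0,0,0.085]]'
python3 - <<'E'
from h import *
snap('wrist','w4'); s=arm.read_state(); print(s['position'],s['joints'],s['ee_rot'])
cv2.imwrite('pics/w4b.png',cv2.resize(cv2.imread('pics/w4.png'),(800,600),interpolation=2))
E
```

```text
clock: 5.2
position: [536.5, 224.9, 251.8]
ee_rot: [0.995, 0.101, 0.0, -0.0]
contact_force: [0.9, -0.3, 0.6]
gripper_width: 85.0
grasp_force: 0.0
clock: 6.3
position: [536.6, 223.0, 251.6]
ee_rot: [0.842, -0.54, -0.0, 0.0]
contact_force: [0.6, 0.1, -0.1]
gripper_width: 84.8
grasp_force: 0.0
[536.64131708 223.07913    251.61524883] [ 6.72516506e-01  2.95541991e-01 -6.80155568e-02 -3.18212675e-06
 -1.20724583e+00 -2.43048038e-01] [ 8.41542207e-01 -5.40191368e-01 -2.54296405e-06  2.86102505e-06]
```

View pics/w4b.png

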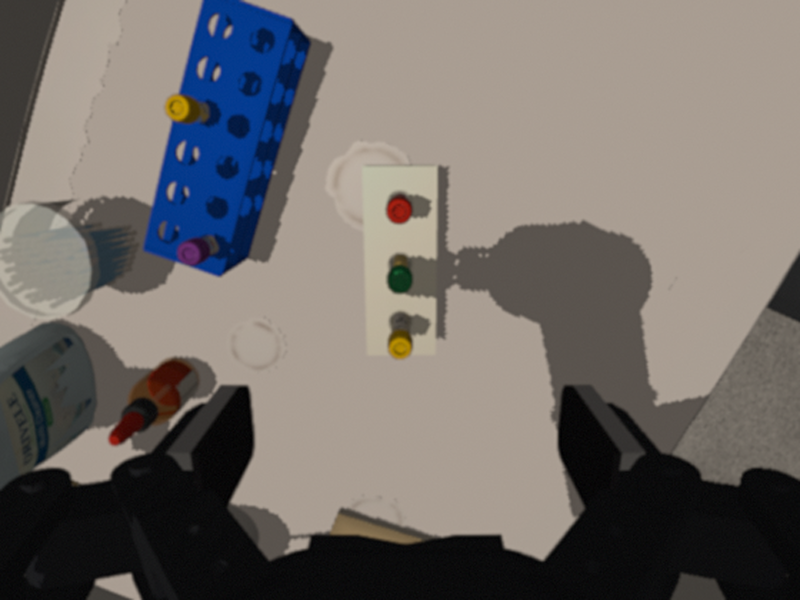

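Run:
```python
from h import *
s=arm.read_state(); R=Rotation.from_quat(s['ee_rot']).as_matrix()
for n,u,v in [('red',400,210),('green',400,280),('yel',400,346)]:
    p=atz('w4',u*.7,v*.7,94); print(n,p.round(1),(R.T@(p-s['position'])).round(1))
print(tri([('w4',280,196),('top0',159.7,209)]),tri([('w4',280,196),('scene0',204,176)]))
```

```text
red [555.9 188.   94. ] [ 39.9  -2.9 157.6]
green [538.8 225.6  94. ] [ -1.4  -3.  157.6]
yel [521.5 263.7  94. ] [-43.2  -3.2 157.6]
(array([536.79712304, 231.70617806,  52.97885977]), [3.12, 3.12]) (array([538.56948241, 226.43575507,  89.84827321]), [0.15, 0.15])
```

```bash
python3 -m pendant '[[-0.0014,-0.003,0.02,0,0,0,0.04],[0,0,0.035,0,0,0,0.04],[0,0,0.035,0,0,0,0.04],[0,0,0.03,0,0,0,0.04],[0,0,0.02,0,0,0,0.04],[0,0,0.015,0,0,0,0.04],[0,0,0.006,0,0,0,0.04],[0,0,0,0,0,0,0.04]]'
python3 -m pendant '[[0,0,0,0,0,0,0.005],[0,0,0,0,0,0,0.005],[0,0,0,0,0,0,0.005],[0,0,0,0,0,0,0.005],[0,0,0,0,0,0,0.005]]'
```

```text
clock: 7.15
position: [538.6, 225.4, 89.9]
ee_rot: [0.841, -0.541, -0.0, 0.001]
contact_force: [0.2, 0.8, 0.4]
gripper_width: 40.0
grasp_force: 0.0
clock: 7.65
position: [539.9, 226.3, 92.6]
ee_rot: [0.841, -0.541, 0.001, -0.002]
contact_force: [-1.1, -0.2, 5.2]
gripper_width: 4.7
grasp_force: 3.0
```

Run:
```python
from h import *
snap('wrist','w5'); snap('scene','s5')
a=cv2.resize(cv2.imread('pics/w5.png')[120:420,130:430],(500,500),interpolation=2)
b=cv2.resize(cv2.imread('pics/s5.png')[130:250,150:222],(300,500),interpolation=2)
cv2.imwrite('pics/w5b.png',cv2.hconcat([a,b])); print(arm.read_state())
```

```text
{'clock': 7.75, 'joints': array([ 0.67373   ,  0.44784464, -0.27140269,  0.00098372, -0.84792702,
       -0.24591698]), 'joint_vel': array([ 5.38020667e-04, -1.06000745e-03,  7.77757739e-04, -9.79582893e-05,
        7.90863447e-04, -1.23344763e-03]), 'joint_efforts': array([ 5.78248422e-03, -3.53835869e+01,  1.36499664e+01,  2.75523998e+00,
        1.73707274e-01, -1.37373805e-03]), 'position': array([539.91924681, 226.27986173,  92.62159237]), 'ee_rot': array([ 0.84126925, -0.5406132 ,  0.00092928, -0.00159768]), 'contact_force': array([-1.28543773, -0.51861428,  4.891985  ]), 'wrist_torque': array([-0.03032017,  0.18255278, -0.00336593]), 'grasp_force': 3.0344751477241516, 'gripper_width': 4.358209762890244}
```

View pics/w5b.png

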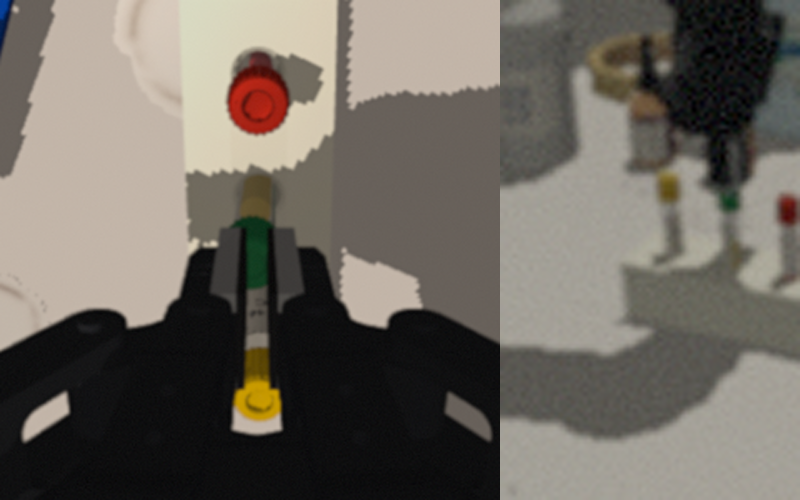

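Run:
```python
from h import *
c=lambda x,y:('w5',130+x*.6,120+y*.6)
print('red',tri([('w4',280,147),c(258,103)]),tri([('top0',175.3,201.3),('scene0',219,180)]),tri([('top0',175.3,201.3),c(258,103)]))
print('yel',tri([('w4',280,242.2),c(259,402)]))
print('knobtop', tri([('top0',298,192),('w3',441*.7,149*.7)]))
s=arm.read_state(); R=Rotation.from_quat(s['ee_rot']).as_matrix()
def proj(fn,P):
    m=json.load(open(f'pics/{fn}.json'));Q=Rotation.from_quat(m['rotation']).as_matrix()
    r=cv2.projectPoints(np.array([P],float),cv2.Rodrigues(Q.T)[0],-Q.T@np.array(m['xyz']),np.array([[m['fx'],0,m['cx']],[0,m['fy'],m['cy']],[0,0,1]]),np.array([m['k1'],0,0,0]))[0].ravel(); return r
print('red94 in s5',proj('s5',[555.9,188,94]),'green94',proj('s5',[538.8,225.6,94]),'tip',proj('s5',s['position']-[0,0,25]))
for n,P in [('green94',[538.8,225.6,94]),('tip',s['position']-[0,0,25])]:
    u,v=proj('w5',P); print(n,'crop',(u-130)/.6,(v-120)/.6)
```

```text
red (array([556.20592706, 188.15976438,  93.88316838]), [0.32, 0.32]) (array([553.74726544, 182.29954218,  89.18180897]), [0.81, 0.81]) (array([554.99780853, 192.02656308,  58.16505786]), [2.84, 2.84])
yel (array([522.36098529, 261.97843359,  99.15933139]), [0.11, 0.11])
knobtop (array([ 576.62197266, -106.68651057,   46.70620111]), [0.7, 0.7])
red94 in s5 [218.48777544 177.33876056] green94 [204.11129585 174.61931034] tip [204.91940976 183.50911098]
green94 crop 260.2227228532646 260.2334732886328
tip crop 255.75797705373617 222.2995159770528
```

```bash
python3 -m pendant '[[0,0,0,0,0,0,0.04],[0,0,0,0,0,0,0.04],[0,0,0,0,0,0,0.04],[0,0,0.01,0,0,0,0.04],[0,0,0.01,0,0,0,0.04],[0,0,0,0,0,0,0.04]]'
python3 -m pendant '[[0,0,0,0,0,0,0.01],[0,0,0,0,0,0,0.01],[0,0,0,0,0,0,0.01],[0,0,0,0,0,0,0.01],[0,0,0,0,0,0,0.01]]'
```

```text
clock: 8.35
position: [537.3, 224.6, 68.0]
ee_rot: [0.841, -0.541, -0.001, 0.002]
contact_force: [-1.1, -0.3, 0.2]
gripper_width: 39.9
grasp_force: 0.0
clock: 8.85
position: [538.9, 225.7, 70.8]
ee_rot: [0.841, -0.541, 0.0, -0.0]
contact_force: [0.1, 0.1, -1.0]
gripper_width: 13.9
grasp_force: 58.4
```

```bash
python3 -m pendant '[[0,0,-0.005,0,0,0,0.01],[0,0,-0.01,0,0,0,0.01],[0,0,-0.015,0,0,0,0.01],[0,0,-0.02,0,0,0,0.01],[0,0,-0.02,0,0,0,0.01],[0,0,-0.02,0,0,0,0.01],[0,0,-0.02,0,0,0,0.01],[0,0,-0.02,0,0,0,0.01],[0,0,-0.02,0,0,0,0.01],[0,0,-0.02,0,0,0,0.01],[0,0,-0.01,0,0,0,0.01],[0,0,0,0,0,0,0.01]]'
python3 - <<'E'
from h import *
snap('wrist','w6'); snap('scene','s6'); s=arm.read_state(); print(s['position'],s['ee_rot'],s['gripper_width'])
a=cv2.resize(cv2.imread('pics/w6.png')[150:420,160:400],(480,540),interpolation=2)
b=cv2.resize(cv2.imread('pics/s6.png')[90:225,160:240],(320,540),interpolation=2)
cv2.imwrite('pics/w6b.png',cv2.hconcat([a,b]))
E
```

```text
clock: 10.05
position: [539.4, 226.0, 252.8]
ee_rot: [0.841, -0.541, 0.001, -0.002]
contact_force: [0.1, -0.3, -1.2]
gripper_width: 14.1
grasp_force: 58.5
[538.31999128 225.49317677 250.07767943] [ 8.40975873e-01 -5.41072373e-01 -4.27266417e-04  2.92751177e-04] 13.928191820843118
```

View pics/w6b.png

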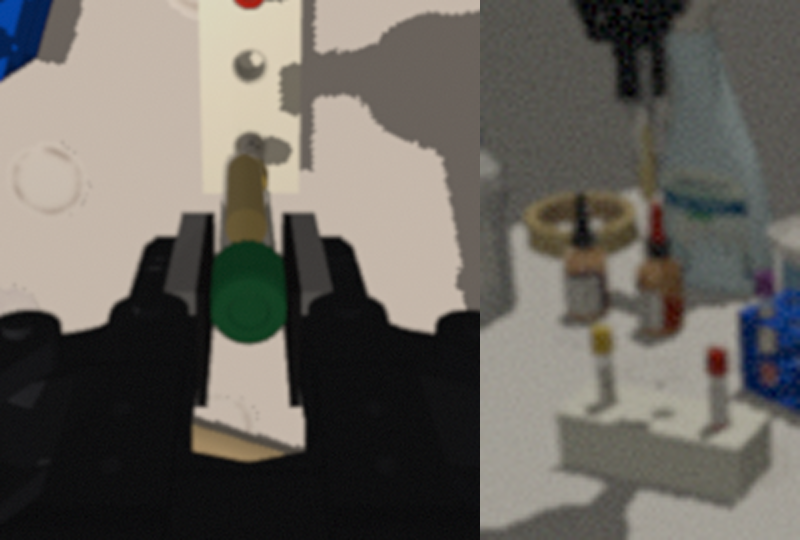

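```bash
cat > held.py <<'E'
from h import *
def intool(fn,u,v,zt,s):
    # point on pixel ray at tool z = zt (mm), in tool frame
    R=Rotation.from_quat(s['ee_rot']).as_matrix(); o,d=ray(fn,u,v)
    o=R.T@(o-s['position']); d=R.T@d; return (o+d*(zt-o[2])/d[2]).round(1)
E
python3 - <<'E'
from held import *
s=arm.read_state(); print(s['position'],s['ee_rot'],s['clock'])
snap('wrist','w7'); s2=arm.read_state(); print(s2['position'])
R=Rotation.from_quat(s['ee_rot']).as_matrix(); m=json.load(open('pics/w7.json')); print('cam',R.T@(np.array(m['xyz'])-s['position']))
for n,u,v,z in [('top',284.5,303.5,-25),('foot',282.5,229,63),('foot_hi',282.5,229,60)]: print(n,intool('w7',u,v,z,s))
a=cv2.imread('pics/w6.png').astype(int);b=cv2.imread('pics/w7.png').astype(int);print(abs(a-b).mean())
E
```

```text
[538.31999128 225.49317677 250.07767943] [ 8.40975873e-01 -5.41072373e-01 -4.27266417e-04  2.92751177e-04] 10.15
[538.17649683 225.37986527 249.52809975]
cam [  69.08341453    0.42774187 -145.29728706]
top [  0.3   0.6 -25. ]
foot [ 0.3 -0.6 63. ]
foot_hi [ 1.3 -0.6 60. ]
4.914078798185941
```

```bash
python3 -m pendant '[[0.02,0.012,0,0,0,0,0.01],[0.038,0.022,0,0,0,0,0.01],[0.038,0.022,0,0,0,0,0.01],[0.038,0.022,0,0,0,0,0.01],[0.038,0.022,0,0,0,0,0.01],[0.038,0.022,0,0,0,0,0.01],[0.038,0.022,0,0,0,0,0.01],[0.025,0.015,0,0,0,0,0.01],[0.016,0.010,0,0,0,0,0.01]]'
python3 -m pendant '[[0,0,0,0,0,-8,0.01],[0,0,0,0,0,-8,0.01],[0,0,0,0,0,-8,0.01],[0,0,0,0,0,-8,0.01],[0,0,0,0,0,-8,0.01],[0,0,0,0,0,-8,0.01],[0,0,0,0,0,-8,0.01],[0,0,0,0,0,-8,0.01],[0,0,0,0,0,-8,0.01],[0,0,0,0,0,0,0.01],[0,0,0,0,0,0,0.01],[0,0,0,0,0,0,0.01]]'
cat > where.py <<'E'
from held import *
import sys
s=arm.read_state(); R=Rotation.from_quat(s['ee_rot']).as_matrix()
print(s['clock'],s['position'].round(2),'yaw',np.degrees(np.arctan2(R[1,1],R[0,1]))%360,'tilt',R[:2,2].round(4),'F',s['contact_force'].round(1),'w',s['gripper_width'],'j6',s['joints'][5],'off',(s['position']-[538.2,225.4,0]).round(1) if 0 else '')
for a in sys.argv[1:]:
    T=np.array([float(x) for x in a.split(',')]); print('shift to',T,(R.T@(T-s['position'])).round(2))
E
python3 where.py 504.3,-108,200
```

```text
clock: 11.1
position: [503.7, -109.5, 249.3]
ee_rot: [0.84, -0.542, -0.001, 0.001]
contact_force: [-0.5, -0.4, 0.5]
gripper_width: 14.3
grasp_force: 58.5
clock: 12.3
position: [504.7, -107.4, 250.2]
ee_rot: [0.998, 0.056, -0.0, -0.0]
contact_force: [-0.3, 0.9, -0.4]
gripper_width: 13.9
grasp_force: 58.5
12.3 [ 504.7  -107.42  250.16] yaw 276.3902692397643 tilt [-0.001 -0.   ] F [-0.3  0.9 -0.4] w 13.85677053245058 j6 1.577245242043658 off 
shift to [ 504.3 -108.   200. ] [-0.42  0.54 50.16]
```

```bash
python3 -m pendant '[[-0.0009,0.0005,0.015,0,0,0,0.01],[0,0,0.02,0,0,0,0.01],[0,0,0.02,0,0,0,0.01],[0,0,0.01,0,0,0,0.01],[0,0,0.005,0,0,0,0.01],[0,0,0,0,0,0,0.01],[0,0,0,0,0,0,0.01],[0,0,0,0,0,0,0.01]]'
python3 where.py
python3 - <<'E'
from held import *
snap('wrist','w8'); snap('top','t8'); s=arm.read_state(); print(s['position'])
a=cv2.resize(cv2.imread('pics/w8.png')[130:330,200:360],(480,600),interpolation=2)
b=cv2.resize(cv2.imread('pics/t8.png')[190:260,270:307],(317,600),interpolation=2)
cv2.imwrite('pics/w8b.png',cv2.convertScaleAbs(cv2.hconcat([a,b]),alpha=1.4))
E
```

```text
clock: 13.1
position: [504.7, -108.0, 181.5]
ee_rot: [0.998, 0.057, 0.001, 0.0]
contact_force: [-0.4, -0.3, -0.1]
gripper_width: 14.0
grasp_force: 58.5
13.1 [ 504.67 -108.03  181.54] yaw 276.49899092714287 tilt [ 0.0019 -0.    ] F [-0.4 -0.3 -0.1] w 14.005312196652744 j6 1.5800287879264832 off 
[ 504.43743556 -107.98237723  181.30820128]
```

View pics/w8b.png

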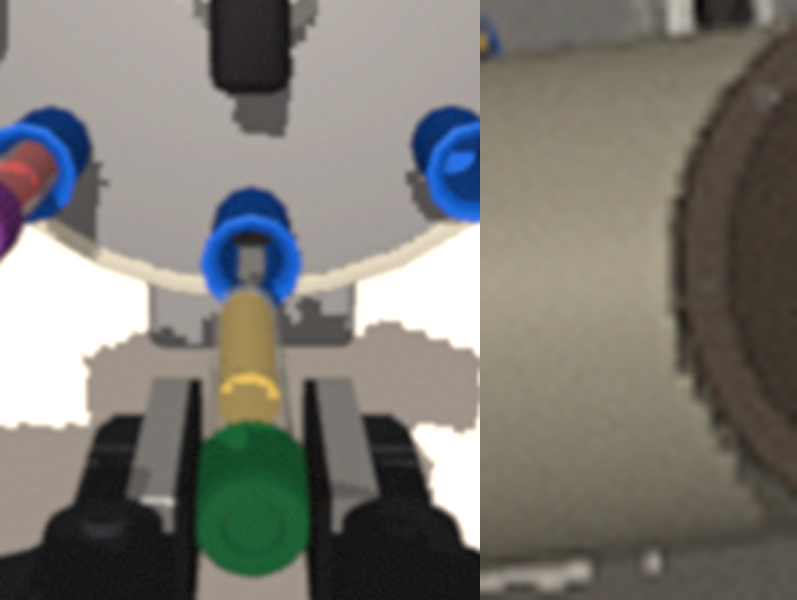

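```bash
python3 - <<'E'
from held import *
s=arm.read_state(); z=s['position'][2]
print(s['position'],'rim',intool('w8',283.8,216,z-93,s))
for zf in (60,62.5,65): print('foot',intool('w8',282.7,130+316/3,zf,s))
print('top',intool('w8',200+252/3,130+527/3,-25,s), 'capbot-left/right')
E
python3 where.py 504.2,-108,181
```

```text
[ 504.43743556 -107.98237723  181.30820128] rim [ 0.6  0.8 88.3]
foot [-3.2  0.1 60. ]
foot [-4.   0.1 62.5]
foot [-4.9  0.1 65. ]
top [ -1.2   0.8 -25. ] capbot-left/right
13.2 [ 504.44 -107.98  181.31] yaw 276.49959287253046 tilt [0.0014 0.0001] F [ 0.2  0.1 -0.7] w 14.032148145307104 j6 1.5800876049505144 off 
shift to [ 504.2 -108.   181. ] [-0.24 -0.01  0.31]
```

Run:
```python
from held import *
s=arm.read_state(); R=Rotation.from_quat(s['ee_rot']).as_matrix()
m=json.load(open('pics/w8.json'));Q=Rotation.from_quat(m['rotation']).as_matrix();K=np.array([[m['fx'],0,m['cx']],[0,m['fy'],m['cy']],[0,0,1]])
P=lambda p: cv2.projectPoints((s['position']+R@np.array(p,float)).reshape(1,3),cv2.Rodrigues(Q.T)[0],-Q.T@np.array(m['xyz']),K,np.array([m['k1'],0,0,0]))[0].ravel().round(1)
for p in ([0,0,62.5],[6.2,0,62.5],[0,6.2,62.5],[0,-6.2,62.5],[0,0,-25],[8.2,0,-25],[-8.2,0,-25],[8.2,0,-9],[0,-8.2,-9]): print(p,P(p))
im=cv2.imread('pics/w8.png'); im6=cv2.imread('pics/w6.png')
for r in range(206,246,1): print(r,im[r,282].tolist(),im[r,272].tolist(),im[r,292].tolist(),'|',im6[r,282].tolist(),im6[r,272].tolist())
```

```text
[0, 0, 62.5] [282.6 229. ]
[6.2, 0, 62.5] [282.5 219. ]
[0, 6.2, 62.5] [292.9 229. ]
[0, -6.2, 62.5] [272.2 229. ]
[0, 0, -25] [281.9 302.8]
[8.2, 0, -25] [281.8 282.8]
[-8.2, 0, -25] [281.9 322.1]
[8.2, 0, -9] [282.  264.9]
[0, -8.2, -9] [262.1 283.2]
206 [90, 41, 12] [126, 62, 22] [150, 72, 21] | [180, 206, 217] [182, 205, 218]
207 [54, 27, 16] [147, 72, 25] [141, 66, 19] | [180, 205, 217] [181, 206, 218]
208 [26, 22, 24] [153, 74, 23] [127, 59, 14] | [180, 204, 217] [183, 206, 218]
209 [23, 24, 27] [148, 69, 21] [114, 52, 14] | [180, 204, 217] [182, 206, 217]
210 [26, 26, 31] [135, 63, 16] [100, 46, 11] | [181, 205, 217] [182, 206, 218]
211 [37, 40, 42] [124, 58, 16] [88, 41, 12] | [180, 204, 215] [182, 205, 217]
212 [58, 61, 63] [118, 55, 14] [81, 38, 11] | [180, 204, 215] [182, 206, 218]
213 [76, 80, 81] [114, 53, 13] [77, 35, 9] | [180, 205, 216] [182, 205, 218]
214 [81, 85, 87] [111, 51, 13] [71, 32, 6] | [179, 203, 213] [182, 204, 218]
215 [81, 85, 87] [106, 48, 8] [70, 32, 8] | [166, 190, 200] [182, 206, 217]
216 [81, 86, 87] [106, 49, 13] [68, 31, 7] | [137, 156, 166] [180,
[... 1511 characters left out ...]
 75, 86] [144, 163, 172]
237 [61, 99, 115] [72, 80, 84] [67, 71, 74] | [44, 73, 85] [142, 161, 170]
238 [61, 99, 116] [72, 80, 86] [67, 71, 75] | [46, 74, 86] [139, 157, 166]
239 [62, 99, 116] [72, 80, 85] [69, 73, 77] | [45, 73, 85] [140, 156, 166]
240 [61, 100, 116] [72, 81, 87] [69, 74, 78] | [45, 73, 86] [138, 154, 163]
241 [61, 99, 115] [72, 81, 87] [70, 75, 80] | [44, 74, 85] [137, 153, 162]
242 [60, 99, 116] [73, 81, 88] [70, 75, 80] | [44, 73, 86] [136, 152, 161]
243 [62, 99, 116] [71, 79, 85] [69, 76, 82] | [46, 74, 86] [136, 152, 160]
244 [61, 99, 116] [71, 79, 86] [69, 77, 82] | [45, 73, 86] [135, 151, 160]
245 [61, 99, 116] [75, 84, 92] [75, 84, 90] | [46, 74, 87] [132, 148, 156]
```

```bash
python3 -m pendant '[[-0.025,0,0,0,0,0,0.01],[-0.03,0,0,0,0,0,0.01],[-0.025,0,0,0,0,0,0.01],[0,0,0,0,0,0,0.01],[0,0,0,0,0,0,0.01]]'
python3 - <<'E'
from held import *
snap('wrist','w9'); s=arm.read_state(); print(s['position'])
im=cv2.imread('pics/w9.png'); w8=cv2.imread('pics/w8.png')
for c in (276,282,288): print(c,[f"{r}:"+','.join(map(str,im[r,c])) for r in range(204,236,1)])
for r in (222,226,230,236,244): print('row',r,[f"{c}:"+','.join(map(str,im[r,c])) for c in range(268,300,1)])
E
```

```text
clock: 13.7
position: [424.9, -117.2, 181.4]
ee_rot: [0.998, 0.057, 0.001, 0.0]
contact_force: [0.7, 0.3, 0.1]
gripper_width: 14.0
grasp_force: 58.5
[ 425.4184839  -117.0675544   181.29713327]
276 ['204:153,165,177', '205:154,165,178', '206:154,165,177', '207:153,165,177', '208:153,165,178', '209:153,165,178', '210:154,165,178', '211:153,165,177', '212:153,164,177', '213:153,165,178', '214:153,164,177', '215:154,166,178', '216:154,166,178', '217:154,166,178', '218:154,166,178', '219:153,165,177', '220:153,165,177', '221:154,166,178', '222:153,165,177', '223:153,164,177', '224:153,164,176', '225:149,160,172', '226:138,149,160', '227:125,136,146', '228:111,122,132', '229:90,106,117', '230:70,91,103', '231:54,81,94', '232:48,80,93', '233:46,78,91', '234:46,78,91', '235:48,79,92']
282 ['204:154,165,178', '205:153,165,177', '206:152,165,177', '207:153,165,177', '208:153,165,177', '209:153,165,177', '210:153,164,177', '211:153,165,177', '212:153,165,177', '213:153,165,178', '214:153,165,177', '215:154,165,177', '216:153,164,177', '217:150,162,174', '218:147,158,170', '219:145,156,168', '22
[... 2908 characters left out ...]
7', '289:48,72,83', '290:61,76,85', '291:73,81,87', '292:78,85,90', '293:80,86,92', '294:82,87,94', '295:81,87,94', '296:81,87,94', '297:82,88,94', '298:81,87,94', '299:82,88,94']
row 244 ['268:81,87,94', '269:82,88,93', '270:82,87,93', '271:83,87,94', '272:75,84,91', '273:61,79,89', '274:49,76,89', '275:48,78,92', '276:48,81,94', '277:48,80,93', '278:50,81,95', '279:49,82,96', '280:49,83,97', '281:49,81,97', '282:51,83,97', '283:51,82,96', '284:49,82,95', '285:49,80,94', '286:48,79,93', '287:46,77,90', '288:46,76,88', '289:46,73,86', '290:49,72,83', '291:62,76,84', '292:73,81,87', '293:74,81,86', '294:78,84,90', '295:81,88,94', '296:83,89,95', '297:83,89,95', '298:81,87,94', '299:82,88,95']
```

```bash
python3 -m pendant '[[0.025,0,0,0,0,0,0.01],[0.03,0,0,0,0,0,0.01],[0.02,0,0,0,0,0,0.01],[0.0055,0,0,0,0,0,0.01],[0,0,0,0,0,0,0.01],[0,0,0.01,0,0,0,0.01],[0,0,0.01,0,0,0,0.01],[0,0,0,0,0,0,0.01],[0,0,0,0,0,0,0.01]]'
python3 where.py 504.9,-107.9,150
python3 -m pendant '[[0,0,0.003,0,0,0,0.01],[0,0,0.003,0,0,0,0.01],[0,0,0.003,0,0,0,0.01],[0,0,0,0,0,0,0.01]]'
```

```text
clock: 14.65
position: [503.9, -108.1, 160.3]
ee_rot: [0.998, 0.057, -0.001, 0.0]
contact_force: [-0.5, 0.3, -0.2]
gripper_width: 13.9
grasp_force: 58.5
14.65 [ 503.9  -108.08  160.28] yaw 276.5037698944786 tilt [-0.001  -0.0002] F [-0.5  0.3 -0.2] w 13.857970604514469 j6 1.580198437804992 off 
shift to [ 504.9 -107.9  150. ] [ 1.03 -0.07 10.28]
clock: 15.05
position: [504.9, -108.2, 151.7]
ee_rot: [0.998, 0.057, 0.0, 0.0]
contact_force: [0.7, -2.0, 0.3]
gripper_width: 14.0
grasp_force: 58.7
```

```bash
python3 -m pendant '[[0,0,0.002,0,0,0,0.01],[0,0,0.002,0,0,0,0.01],[0,0,0.002,0,0,0,0.01],[0,0,0,0,0,0,0.01]]'; python3 -m pendant '[[0,0,0.002,0,0,0,0.01],[0,0,0.002,0,0,0,0.01],[0,0,0,0,0,0,0.01]]';  python3 where.py
```

```text
clock: 15.45
position: [504.6, -108.1, 145.3]
ee_rot: [0.998, 0.057, -0.0, 0.0]
contact_force: [1.2, -2.1, -0.7]
gripper_width: 14.3
grasp_force: 58.6
clock: 15.75
position: [504.7, -108.0, 141.6]
ee_rot: [0.998, 0.057, 0.0, 0.0]
contact_force: [0.9, -1.8, 2.1]
gripper_width: 14.1
grasp_force: 58.7
15.75 [ 504.7  -107.98  141.56] yaw 276.5099950850056 tilt [ 0.0003 -0.0001] F [ 0.9 -1.8  2.1] w 14.078114047597445 j6 1.5802159386553232 off
```

```bash
python3 -m pendant '[[0,0.0005,0.002,0,0,0,0.01],[0,0,0.002,0,0,0,0.01],[0,0,0,0,0,0,0.01]]'; python3 -m pendant '[[0,0,0.002,0,0,0,0.01],[0,0,0.002,0,0,0,0.01],[0,0,0,0,0,0,0.01]]';  python3 -m pendant '[[0,0,0.002,0,0,0,0.01],[0,0,0.0015,0,0,0,0.01],[0,0,0,0,0,0,0.01]]'
```

```text
clock: 16.05
position: [504.8, -108.4, 137.6]
ee_rot: [0.998, 0.057, 0.0, -0.0]
contact_force: [0.7, -2.1, 3.5]
gripper_width: 14.1
grasp_force: 59.0
clock: 16.35
position: [504.7, -108.4, 133.6]
ee_rot: [0.998, 0.057, 0.0, -0.0]
contact_force: [2.1, -1.0, 2.1]
gripper_width: 14.0
grasp_force: 59.1
clock: 16.65
position: [504.6, -108.4, 130.0]
ee_rot: [0.998, 0.057, 0.0, -0.0]
contact_force: [1.3, -1.6, 2.8]
gripper_width: 14.1
grasp_force: 59.1
```

```bash
python3 -m pendant '[[0,0,0.001,0,0,0,0.01],[0,0,0.001,0,0,0,0.01],[0,0,0.001,0,0,0,0.01],[0,0,0,0,0,0,0.01]]'; python3 -m pendant '[[0,0,0.001,0,0,0,0.01],[0,0,0.001,0,0,0,0.01],[0,0,0,0,0,0,0.01]]'
```

```text
clock: 17.05
position: [504.6, -108.4, 126.9]
ee_rot: [0.998, 0.057, -0.0, -0.0]
contact_force: [1.1, -0.5, 4.2]
gripper_width: 14.1
grasp_force: 59.1
clock: 17.35
position: [504.6, -108.4, 124.9]
ee_rot: [0.998, 0.057, -0.0, -0.0]
contact_force: [1.2, -0.2, 3.6]
gripper_width: 14.2
grasp_force: 59.0
```

```bash
python3 -m pendant '[[0,0,0.001,0,0,0,0.01],[0,0,0,0,0,0,0.01]]'; python3 -m pendant '[[0,0,0.0007,0,0,0,0.01],[0,0,0,0,0,0,0.01]]'
```

```text
clock: 17.55
position: [504.5, -108.4, 123.9]
ee_rot: [0.998, 0.057, -0.0, -0.0]
contact_force: [2.0, -0.5, 3.2]
gripper_width: 14.3
grasp_force: 59.0
clock: 17.75
position: [504.7, -108.5, 123.4]
ee_rot: [0.998, 0.057, 0.0, -0.0]
contact_force: [2.3, -0.4, 3.5]
gripper_width: 14.0
grasp_force: 59.0
```

```bash
for i in 1 ; do python3 -m pendant '[[0,0,0.0007,0,0,0,0.01],[0,0,0,0,0,0,0.01]]'; python3 -m pendant '[[0,0,0.0007,0,0,0,0.01],[0,0,0,0,0,0,0.01]]'; python3 -m pendant '[[0,0,0.0007,0,0,0,0.01],[0,0,0,0,0,0,0.01]]'; done | grep -E "posi|conta|width"
```

```text
position: [505.1, -108.5, 123.3]
contact_force: [1.6, -0.5, 6.1]
gripper_width: 13.6
position: [505.5, -108.5, 123.2]
contact_force: [1.4, -1.2, 7.8]
gripper_width: 14.1
position: [505.8, -108.6, 123.0]
contact_force: [0.4, -0.0, 11.0]
gripper_width: 13.8
```

```bash
python3 -m pendant '[[0,0,0.0007,0,0,0,0.01],[-0.0005,0,0.0007,0,0,0,0.01],[0,0,0,0,0,0,0.01]]'; python3 -m pendant '[[0,0,0.0005,0,0,0,0.01],[0,0,0,0,0,0,0.01],[0,0,0,0,0,0,0.01]]'; python3 where.py
```

```text
clock: 18.65
position: [506.2, -108.7, 122.9]
ee_rot: [0.998, 0.058, 0.003, 0.001]
contact_force: [0.0, -0.3, 15.9]
gripper_width: 14.0
grasp_force: 60.3
clock: 18.95
position: [506.3, -108.7, 122.8]
ee_rot: [0.998, 0.058, 0.003, 0.001]
contact_force: [-0.8, 0.1, 17.3]
gripper_width: 13.9
grasp_force: 60.5
18.95 [ 506.26 -108.68  122.8 ] yaw 276.6034400309652 tilt [ 0.0055 -0.0012] F [-0.8  0.1 17.3] w 13.90021838740059 j6 1.5812284520919315 off
```

```bash
python3 -m pendant '[[0,0,0,0,0,0,0.01],[0,0,0,0,0,0,0.01],[0,0,0,0,0,0,0.01],[0,0,0,0,0,0,0.01]]'; python3 -m pendant '[[0,0,-0.001,0,0,0,0.01],[0,0,-0.001,0,0,0,0.01],[0,0,-0.001,0,0,0,0.01],[0,0,0,0,0,0,0.01]]'; python3 where.py
```

```text
clock: 19.35
position: [506.2, -108.7, 122.8]
ee_rot: [0.998, 0.058, 0.003, 0.001]
contact_force: [-2.0, 0.3, 18.0]
gripper_width: 14.2
grasp_force: 60.5
clock: 19.75
position: [504.7, -108.6, 123.1]
ee_rot: [0.998, 0.057, 0.001, 0.0]
contact_force: [2.0, -1.1, 7.1]
gripper_width: 13.8
grasp_force: 59.2
19.75 [ 504.73 -108.6   123.11] yaw 276.5211934380038 tilt [ 0.0017 -0.0003] F [ 2.  -1.1  7.1] w 13.839935535874416 j6 1.5812001772171147 off
```

```bash
python3 -m pendant '[[0,0,-0.001,0,0,0,0.035],[0,0,0,0,0,0,0.035],[0,0,0,0,0,0,0.035],[0,0,0,0,0,0,0.035]]'; python3 where.py; python3 -m pendant '[[0,0,-0.005,0,0,0,0.035],[0,0,-0.01,0,0,0,0.035],[0,0,-0.015,0,0,0,0.035],[0,0,-0.02,0,0,0,0.035],[0,0,-0.02,0,0,0,0.035],[0,0,-0.02,0,0,0,0.035],[0,0,-0.01,0,0,0,0.035],[0,0,0,0,0,0,0.035],[0,0,0,0,0,0,0.035]]'
python3 - <<'E'
from held import *
snap('wrist','w10'); s=arm.read_state(); print(s['position'],s['contact_force'])
im=cv2.imread('pics/w10.png'); hsv=cv2.cvtColor(im,cv2.COLOR_BGR2HSV)
for nm,lo,hi in(('green',(60,120,30),(90,255,255)),('purple',(135,80,40),(165,255,255))):
    n,l,st,c=cv2.connectedComponentsWithStats(cv2.inRange(hsv,lo,hi)); i=1+st[1:,4].argmax(); print(nm,st[i],c[i],atz('w10',*c[i],140).round(1))
E
python3 where.py 573.7,-100.1,128
```

```text
clock: 20.15
position: [503.2, -108.5, 122.6]
ee_rot: [0.998, 0.057, -0.001, -0.0]
contact_force: [-0.0, 0.2, 0.3]
gripper_width: 35.2
grasp_force: 0.0
20.15 [ 503.23 -108.46  122.62] yaw 276.48714038098785 tilt [-0.0023  0.0001] F [-0.   0.2  0.3] w 35.24918956666338 j6 1.5812139927916322 off 
clock: 21.05
position: [503.6, -108.4, 223.0]
ee_rot: [0.998, 0.057, -0.0, -0.0]
contact_force: [0.5, 0.2, -0.3]
gripper_width: 35.1
grasp_force: 0.0
[ 503.40820683 -108.40790856  222.45035991] [-0.20929267 -0.31911934  0.34158988]
green [273 205  23  27 486] [284.06995885 217.74897119] [ 504.4 -109.1  140. ]
purple [193 174  27  27 525] [205.76190476 186.78285714] [519.3 -57.1 140. ]
21.1 [ 503.41 -108.41  222.45] yaw 276.4915291243329 tilt [-0.0019  0.0003] F [-0.2 -0.3  0.3] w 35.237175242578104 j6 1.5812516358074284 off 
shift to [ 573.7 -100.1  128. ] [70.96 -0.26 94.32]
```

```bash
python3 -m pendant '[[0.025,0,0,0,0,0,0.035],[0.03,0,0,0,0,0,0.035],[0.016,-0.0003,0,0,0,0,0.035],[0,0,0.02,0,0,0,0.035],[0,0,0.025,0,0,0,0.035],[0,0,0.025,0,0,0,0.035],[0,0,0.015,0,0,0,0.035],[0,0,0.005,0,0,0,0.035],[0,0,0,0,0,0,0.035],[0,0,0,0,0,0,0.035]]'; python3 where.py 573.7,-100.1,119; python3 -m pendant '[[0,0,0.004,0,0,0,0.035],[0,0,0.003,0,0,0,0.035],[0,0,0,0,0,0,0.035]]'
```

```text
clock: 22.1
position: [575.1, -100.2, 133.9]
ee_rot: [0.998, 0.057, 0.0, 0.0]
contact_force: [0.8, 0.1, 0.1]
gripper_width: 35.3
grasp_force: 0.0
22.1 [ 575.08 -100.22  133.87] yaw 276.5161148661916 tilt [ 0.0008 -0.0002] F [0.8 0.1 0.1] w 35.34739631097558 j6 1.5793679408929346 off 
shift to [ 573.7 -100.1  119. ] [-1.37 -0.28 14.87]
clock: 22.4
position: [574.4, -100.2, 126.3]
ee_rot: [0.998, 0.057, -0.0, -0.0]
contact_force: [0.1, -0.5, -0.8]
gripper_width: 34.6
grasp_force: 0.0
```

```bash
python3 -m pendant '[[-0.0007,0,0.003,0,0,0,0.035],[0,0,0.003,0,0,0,0.035],[0,0,0,0,0,0,0.035]]'; python3 -m pendant '[[0,0,0,0,0,0,0.025],[0,0,0,0,0,0,0.018],[0,0,0,0,0,0,0.01],[0,0,0,0,0,0,0.01],[0,0,0,0,0,0,0.01]]'; python3 where.py 573.7,-100.1,119
```

```text
clock: 22.7
position: [573.5, -100.2, 119.9]
ee_rot: [0.998, 0.057, -0.001, -0.0]
contact_force: [-0.2, 0.1, -0.0]
gripper_width: 35.1
grasp_force: 0.0
clock: 23.2
position: [574.0, -99.7, 120.7]
ee_rot: [0.998, 0.057, 0.0, -0.0]
contact_force: [-1.5, 4.4, 3.1]
gripper_width: 12.5
grasp_force: 59.8
23.2 [573.98 -99.73 120.71] yaw 276.5251269217164 tilt [0.0003 0.0005] F [-1.5  4.4  3.1] w 12.531695178714479 j6 1.5794538039214516 off 
shift to [ 573.7 -100.1  119. ] [-0.33  0.34  1.71]
```

```bash
python3 -m pendant '[[0,-0.0004,0,0,0,2,0.01],[0,0,0,0,0,4,0.01],[0,0,0,0,0,4,0.01],[0,0,0,0,0,4,0.01],[0,0,0,0,0,4,0.01],[0,0,0,0,0,4,0.01],[0,0,0,0,0,0,0.01]]'; python3 where.py; python3 -m pendant '[[0,0,0,0,0,4,0.01],[0,0,0,0,0,4,0.01],[0,0,0,0,0,4,0.01],[0,0,0,0,0,4,0.01],[0,0,0,0,0,4,0.01],[0,0,0,0,0,3,0.01],[0,0,0,0,0,0,0.01],[0,0,0,0,0,0,0.01],[0,0,0,0,0,0,0.01]]'; python3 where.py
```

```text
clock: 23.9
position: [574.0, -99.8, 120.7]
ee_rot: [0.991, -0.135, 0.0, -0.0]
contact_force: [-0.9, 1.1, 4.0]
gripper_width: 12.9
grasp_force: 60.3
23.9 [573.97 -99.81 120.71] yaw 254.44150676074466 tilt [ 0.0003 -0.    ] F [-0.9  1.1  4. ] w 12.937652948980475 j6 1.1934960316957919 off 
clock: 24.8
position: [573.9, -99.9, 120.7]
ee_rot: [0.944, -0.329, 0.0, -0.0]
contact_force: [-1.9, 2.6, 3.6]
gripper_width: 12.5
grasp_force: 60.0
24.8 [573.92 -99.9  120.71] yaw 231.54317989144633 tilt [0.0002 0.    ] F [-1.9  2.6  3.6] w 12.535089757586421 j6 0.7940818377027623 off
```

Turned 45°. Release, rise, and check.

```bash
python3 -m pendant '[[0,0,0,0,0,0,0.035],[0,0,0,0,0,0,0.035],[0,0,0,0,0,0,0.035],[0,0,0,0,0,0,0.035],[0,0,-0.01,0,0,0,0.035],[0,0,-0.02,0,0,0,0.035],[0,0,-0.03,0,0,0,0.035],[0,0,-0.03,0,0,0,0.035],[0,0,-0.03,0,0,0,0.035],[0,0,-0.02,0,0,0,0.035],[0,0,0,0,0,0,0.035],[0,0,0,0,0,0,0.035]]'
python3 - <<'E'
from held import *
snap('wrist','w11'); s=arm.read_state(); print(s['position'],s['contact_force'])
im=cv2.imread('pics/w11.png'); hsv=cv2.cvtColor(im,cv2.COLOR_BGR2HSV)
for nm,lo,hi in(('green',(60,120,30),(90,255,255)),('purple',(135,80,40),(165,255,255)),('yellow',(20,150,60),(32,255,255))):
    n,l,st,c=cv2.connectedComponentsWithStats(cv2.inRange(hsv,lo,hi))
    for i in 1+np.argsort(-st[1:,4])[:2]:
        p=atz('w11',*c[i],140); print(nm,st[i],p.round(1),'r',np.hypot(p[0]-573.8,p[1]+99.9).round(1),'ang',(np.degrees(np.arctan2(p[1]+99.9,p[0]-573.8))%360).round(1))
E
```

```text
clock: 26.0
position: [573.7, -99.7, 260.8]
ee_rot: [0.944, -0.33, 0.0, -0.0]
contact_force: [0.2, 0.5, -0.9]
gripper_width: 35.2
grasp_force: 0.0
[573.2793656  -99.7390998  259.76281499] [ 0.60654556 -0.29039477 -0.727748  ]
green [277 277  17  24 340] [518.6 -57.3 140. ] r 69.7 ang 142.4
purple [212 253  17  17 153] [569.7 -31.2 140. ] r 68.8 ang 93.4
purple [215 127   8   1   8] [647.7 -99.4 140. ] r 73.9 ang 0.4
yellow [180 193  23  22 388] [618.  -46.2 140. ] r 69.6 ang 50.5
yellow [  0 266   2   7  10] [678.8 121.1 140. ] r 244.7 ang 64.6
```

```bash
python3 -c "
from bench import arm
print(arm.job_done())"
```

```text
the job is handed in; nothing more can be done
None
```

The green tube is home in its pocket (pressed at about 17–18 N for roughly 0.4 s), the carousel was turned 45° clockwise into its next notch, and the job was handed in at about 26 s; the first grasp closed on nothing, pressing the cap's top with about 5 N, and no verdict came back.

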